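# Unfold the feed crank and run the slide home

### The job

Two hand-cranked feed slides lie on the bench; one carries a ground steel block, the other is empty. On the slide with the block, first unfold the black ball-ended crank handle until it stands upright, then turn the crank by it clockwise (seen from above) until the carriage is fully home at its end stop, and let go with the handle still upright. Leave the empty slide alone.

Things in the scene. Friction and masses are not known exactly. Their poses are not given: they have to be found in the camera images.
- feed_axle (a point): Point on the fixed vertical crank axle of the slide with the ground steel block (25x50x25 mm, fixed on the carriage, top 64 mm above the bench). The point is 112 mm above the bench, level with the handle's hinge pin. x runs along the slide, from the gear housing under the crank (72x76 mm, 71 mm high) to the end stop; z is up. The slide is 215x85 mm and fixed to the bench.
- feed_hinge (a point): Centre of the hinge pin at the outer end of that slide's crank arm (flat steel, 16 mm wide, top 92 mm above the bench): 75 mm from the axle, 112 mm above the bench; circles the axle as the crank turns. x points outward along the arm, y along the pin, z up. The pin sits between two steel cheeks, 19 mm over all, with a rubber stop pad beside it on the arm.
- feed_handle (a joint): Angle (rad) of that slide's black handle about the pin: a round stem 16 mm thick with a 24 mm ball at its free end, ball centre 66 mm from the pin. 0 = folded (a stop): slanting back over the arm toward the axle, 0.52 rad (30 deg) above level; 1.05 = upright on the arm's end (a stop), ball above the pin. The ball rises as it grows. Friction (0.045 N m) holds it at any angle; 1 N moves it.
- feed_carriage (a joint): Travel of that slide's carriage, m: 0 = beside the gear housing, 0.045 = home at the end stop. It is geared to the crank: 0.030 m for each radian of crank turned clockwise seen from above, 1.5 rad in all. Turning the crank takes about 2 N at the handle.
- spare_grip (a point): Middle of the folded black handle of the other, empty slide (same make and sizes, no block on its carriage), 40 mm from its hinge. To be left alone.

How it is judged:
By the outcome, as a careful person would: the job done as asked, in the order asked, and still so for the second after the job is handed in, with the robot touching nothing.
It also fails if it takes over 38 s, if anything falls off the work surface, if the arm or the gripper's body presses on something with over 40 N, if the wrist force passes 120 N, or if a joint passes its speed limit or range.

### The arm

A 6-joint arm with a two-finger parallel gripper is mounted at the origin on a cart in front of the work surface, level with it; the furniture and walls round the work are solid. World frame = base frame: x ahead of the robot, y to its left, z up, the work surface at z = 0. Lengths are in m, angles in rad, forces in N, time in s.
With the tool pointing down it reaches from about 0.425 to 0.95 m from the base axis. Payload 3.5 kg.
Tool frame: the origin (TCP) lies between the finger pads; the fingertips stand 14 mm ahead of it and the grasp point (between the pads) lies 5 mm behind it; z points along the fingers, y is the line along which they close (so a half turn about z gives the same grasp; the last joint's range is limited). The gripper opens to 85 mm and grips with 20 to 120 N. Pads are 22 mm wide; open, the fingers measure 114 mm over their backs; the gripper's body (76 mm by 85 mm) begins 54 mm behind the grasp point. The pads swing forward as they close: fully open they stand 13 mm farther back than shut.
Start: joints at [-1.493, 0.286, 1.577, -0, 1.279, -0.15], TCP at [0.152, -0.658, 0.245] pointing down, gripper open.
Joint ranges: [-2.77, 2.77], [-0.9, 2.22], [0.21, 2.48], [-1.53, 4.67], [0.24, 2.81], [-2.84, 2.84]. Speed limits (rad/s): [2.79, 2.79, 3.14, 3.14, 3.14, 3.14].

### API

Orientations are given as a unit quaternion [x, y, z, w].
In Python, from plant import * gives the robot as it stands.
- The arm moves only by the tool step_arm, never from a script. Its argument "commands" is a list of rows, each an object of numbers: "gripper": the gripper's target within -1 to 1 (shut at 1, half-way at 0, fully open at -1); "x", "y", "z": the shift along the tool's x, y, z in mm; "spin": the turn about the tool's z in degrees. A call has exactly 10 rows; each row shifts and turns the commanded pose from where the row before left it, along the tool's axes as they then stand; what a row does not reach is not made up. A row lasts 1/10 s, in which the tool goes at most 50 mm and 8.59 degrees, less where a joint would pass 70% of its speed; a pose out of reach is approached as far as the arm can. A call with a gripper value outside its range is refused whole. The fingers move at their own pace and stop on an object; "force" is the grip in N (left out, the last holds). Time passes only in rows, so rows that do not move let the fingers close, or fill a call up. It gives the time, the measured TCP pose, the force, the opening and the grip force at its end, in the units of the state.
- get_state(): the state, without advancing time (a new reading comes with each control period).
- read_camera(name): name is "scene" or "side" or "wrist"; returns a dict with "color" (420x560x3 uint8, red, green, blue), "z_map" (420x560 float32, m along the optical axis (not along the pixel's ray), 0 where there is no reading), "fx", "fy", "cx", "cy" (pixels), "eye" and "attitude" of the camera in the world; the wrist camera has in their place "mount" (4x4, takes a point from camera to tool coordinates, whose origin is the TCP and whose axes are the flange's). Camera axes: x right, y up, looking along -z (the intrinsics and any distortion apply to the point x, -y, -z); pixel columns grow to the right and rows downward; lengths in m; the calibration is good to about 2 mm. A picture is of the moment at which its call begins: read the wrist's pose just before it.
- sign_off(): hands the job in; it is judged then, once.
The state is a dict: "time": time; "qpos": joint angles; "dq": joint speeds; "joint_efforts": joint torques, N m; "eef_pos": TCP position; "tcp_rot": TCP orientation; "contact_force": force on the tool from outside, world axes, zero at the start; "wrist_torque": the same for the moment, N m; "opening": opening from 0.0 (shut) to 1.0 (fully open); "finger_force": force on a finger pad.
Only numpy, scipy, OpenCV 4.12 (cv2) and the standard library are available. Lean on these libraries where they do the work, as an engineer would, in place of code of your own. Each camera call takes 0.05 s, during which the arm holds its last target. There are 200 camera calls.

## Working session

There is one attempt and no reset: what is moved stays moved. The work goes in short steps, Python scripts to look and compute and a tool call to move; the robot and the scene stay as the last step left them, time stands still between calls to the robot, and variables do not carry over. Pictures are saved under pics/ and viewed, at most 10 in all, crops included, and the job is handed in when it is done.

Besides the shell and the picture viewer there is one more tool, called after "Emit:" in YAML: its name, and indented under it one key for each argument. step_arm: Moves the arm, as the interface text tells. Its arguments: {"type":"object","properties":{"commands":{"type":"array"},"force":{"type":"number"}},"required":["commands"]}

```bash
mkdir -p pics
cat > h.py <<'E'
from plant import *
import numpy as np, cv2
from scipy.spatial.transform import Rotation as R
def cam(n):
    s=get_state(); c=read_camera(n)
    c['s']=s
    if n=='wrist':
        T=np.eye(4);T[:3,:3]=R.from_quat(s['tcp_rot']).as_matrix();T[:3,3]=s['eef_pos']
        c['M']=T@np.array(c['mount'])
    else:
        M=np.eye(4);a=np.array(c['attitude']);M[:3,:3]=a if a.shape==(3,3) else R.from_quat(a).as_matrix();M[:3,3]=c['eye'];c['M']=M
    return c
def pts(c):
    z=c['z_map'];v,u=np.mgrid[:z.shape[0],:z.shape[1]]
    P=np.stack([(u-c['cx'])/c['fx']*z,-(v-c['cy'])/c['fy']*z,-z],-1)
    return P@c['M'][:3,:3].T+c['M'][:3,3]
def save(c,n):
    cv2.imwrite('pics/'+n,c['color'][:,:,::-1])
E
python3 - <<'E'
from h import *
import pickle
for n in ['scene','side']:
    c=cam(n);save(c,n+'1.png');pickle.dump({k:c[k] for k in c},open(n+'1.pkl','wb'))
    print(n,c['M'].round(3).tolist(),[k for k in c])
a=cv2.imread('pics/scene1.png');b=cv2.imread('pics/side1.png')
print(get_state())
E
```

```text
scene [[-0.876, 0.358, -0.323, 0.226], [-0.482, -0.656, 0.58, 0.317], [-0.005, 0.664, 0.748, 0.759], [0.0, 0.0, 0.0, 1.0]] ['color', 'z_map', 'fx', 'fy', 'cx', 'cy', 'eye', 'attitude', 's', 'M']
side [[0.971, 0.159, -0.18, 0.324], [-0.24, 0.635, -0.734, -0.901], [-0.002, 0.756, 0.654, 0.748], [0.0, 0.0, 0.0, 1.0]] ['color', 'z_map', 'fx', 'fy', 'cx', 'cy', 'eye', 'attitude', 's', 'M']
{'time': 0.1, 'qpos': array([-1.49299192e+00,  2.87153558e-01,  1.57805586e+00, -1.47766368e-06,
        1.27857606e+00, -1.50000251e-01]), 'dq': array([-2.79631846e-03,  5.65324191e-04, -4.42343275e-03,  1.89200589e-03,
       -6.70513845e-05, -2.55400423e-04]), 'joint_efforts': array([ 1.12488196e-03, -4.07294798e+01, -2.93700045e+01, -8.01338933e-05,
        3.43899905e-03, -7.08077820e-06]), 'eef_pos': array([ 0.15242527, -0.65698131,  0.24402078]), 'tcp_rot': array([ 9.93519519e-01,  1.13656341e-01,  3.88627979e-05, -1.09572356e-03]), 'contact_force': array([ 0.41104925, -0.14832665,  0.66448585]), 'wrist_torque': array([ 2.23672322e-02,  9.70030094e-05, -5.08384237e-02]), 'finger_force': 0.0, 'opening': 1.0004313936938714}
```

View pics/scene1.png

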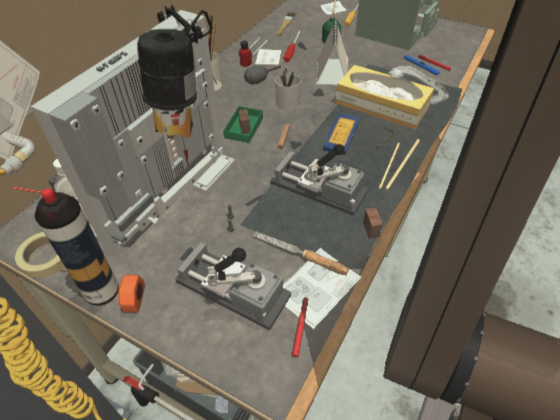

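View pics/side1.png

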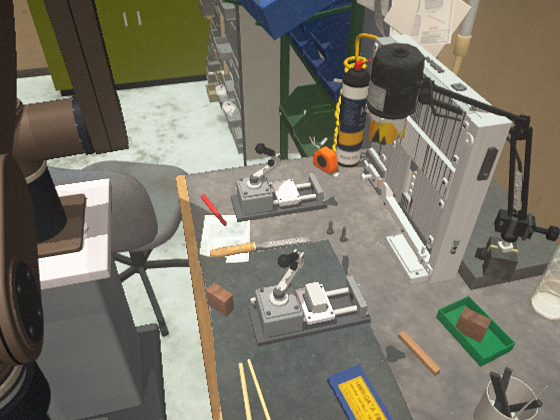

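The scene shows two slides: scene (320,178) / side (305,300), and scene (232,280) / side (280,190). I need enlarged crops to tell which one carries the block.

Run:
```python
from h import *
import pickle
a=cv2.imread('pics/scene1.png');b=cv2.imread('pics/side1.png')
f=lambda i,x,y,w,h:cv2.resize(i[y:y+h,x:x+w],(400,300),interpolation=cv2.INTER_CUBIC)
m=np.vstack([np.hstack([f(a,260,135,120,90),f(a,172,235,120,90)]),np.hstack([f(b,240,240,140,105),f(b,220,135,120,90)])])
cv2.imwrite('pics/crops.png',m)
for n,px in (('scene',[(320,190),(338,151),(245,285),(238,256),(283,179),(371,195)]),('side',[(290,260),(280,300),(262,150),(255,190),(318,292)])):
    c=pickle.load(open(n+'1.pkl','rb'));P=pts(c)
    for u,v in px: print(n,u,v,P[v,u].round(3))
```

```text
scene 320 190 [ 0.496 -0.337  0.036]
scene 338 151 [ 0.469 -0.349  0.153]
scene 245 285 [ 0.499 -0.03   0.067]
scene 238 256 [ 0.501 -0.023  0.163]
scene 283 179 [ 0.596 -0.346  0.016]
scene 371 195 [ 0.397 -0.409  0.004]
side 290 260 [ 0.481 -0.368  0.152]
side 280 300 [ 0.46  -0.384  0.073]
side 262 150 [ 0.507 -0.043  0.155]
side 255 190 [ 0.484 -0.069  0.069]
side 318 292 [ 0.533 -0.376  0.063]
```

View pics/crops.png

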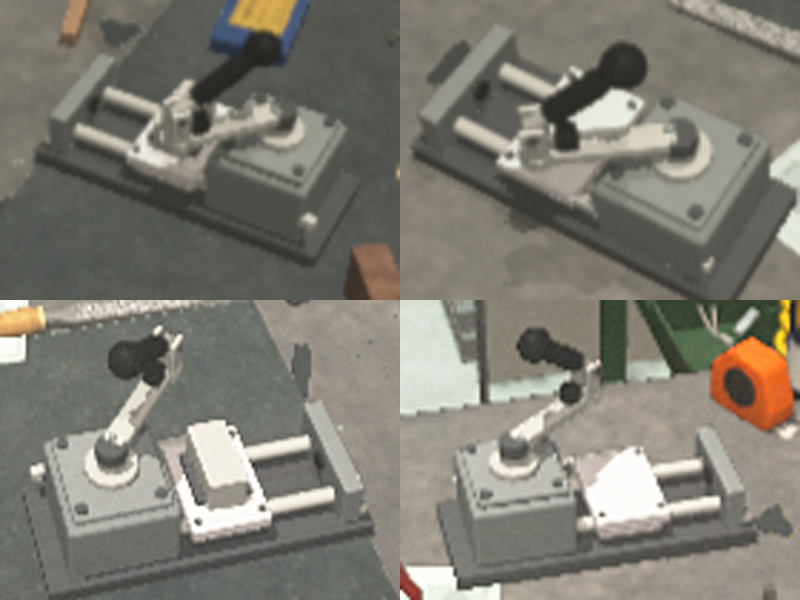

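The block slide is the one at side-view (280,300); block visible in the lower-left crop. Ball ≈ side px (284,260), axle knob ≈ (278,292), cheeks ≈ (300,260). I'll measure it from the point clouds.

Run:
```python
from h import *
import pickle
A=[]
for n in ('scene','side'):
    c=pickle.load(open(n+'1.pkl','rb'));P=pts(c)[c['z_map']>0];C=c['color'][c['z_map']>0].astype(int)
    m=(abs(P[:,0]-.5)<.2)&(abs(P[:,1]+.36)<.13)&(P[:,2]>.005)&(P[:,2]<.25)
    P=P[m];C=C[m]
    def show(t,k): 
        if k.sum()>3: print(n,t,k.sum(),P[k].mean(0).round(4),P[k].min(0).round(3),P[k].max(0).round(3))
    dark=C.max(1)<60
    show('dark high',dark&(P[:,2]>.115))
    show('ball',dark&(P[:,2]>.14))
    k=(P[:,2]>.066)&(P[:,2]<.076);show('housing top',k)
    print('housing rect',cv2.minAreaRect((P[k][:,:2]*1000).astype(np.float32)))
    k=(P[:,2]>.084)&(P[:,2]<.098);show('arm',k);print('arm rect',cv2.minAreaRect((P[k][:,:2]*1000).astype(np.float32)))
    k=(P[:,2]>.098)&~dark;show('light high',k)
    k=(P[:,2]>.06)&(P[:,2]<.066);show('block top',k)
    A.append(P[P[:,2]<.2])
Q=np.vstack(A);k=(Q[:,2]>.008)
print('all rect',cv2.minAreaRect((Q[k&(Q[:,2]<.03)][:,:2]*1000).astype(np.float32)))
# top-down map
im=np.zeros((600,800,3),np.uint8)
for p in Q[np.argsort(Q[:,2])]:
    u=int((p[0]-.35)*2600);v=int((-.26-p[1])*2600)
    h=int(min(179,max(0,p[2]/.18*150)))
    if 0<=u<800 and 0<=v<600: cv2.circle(im,(u,v),3,tuple(int(x) for x in cv2.cvtColor(np.uint8([[[h,255,255]]]),cv2.COLOR_HSV2BGR)[0,0]),-1)
cv2.imwrite('pics/map.png',im)
```

```text
scene dark high 217 [ 0.4805 -0.3437  0.1428] [ 0.461 -0.365  0.121] [ 0.501 -0.321  0.162]
scene ball 129 [ 0.474  -0.351   0.1502] [ 0.461 -0.365  0.14 ] [ 0.491 -0.337  0.162]
scene housing top 422 [ 0.4537 -0.3677  0.0696] [ 0.428 -0.409  0.066] [ 0.537 -0.339  0.076]
housing rect ((482.18853759765625, -374.0758361816406), (109.24736022949219, 70.45929718017578), 1.9436726570129395)
scene arm 285 [ 0.4807 -0.3456  0.0913] [ 0.449 -0.384  0.084] [ 0.519 -0.307  0.098]
arm rect ((484.2041015625, -345.4396057128906), (93.86345672607422, 20.97299575805664), 48.3206901550293)
scene light high 145 [ 0.5017 -0.324   0.1187] [ 0.462 -0.366  0.098] [ 0.52  -0.307  0.16 ]
scene block top 201 [ 0.4596 -0.3575  0.0628] [ 0.423 -0.409  0.06 ] [ 0.541 -0.335  0.066]
side dark high 81 [ 0.4824 -0.3586  0.1433] [ 0.461 -0.376  0.122] [ 0.503 -0.336  0.159]
side ball 52 [ 0.475  -0.3659  0.1491] [ 0.461 -0.376  0.14 ] [ 0.49  -0.346  0.159]
side housing top 801 [ 0.4578 -0.3834  0.069 ] [ 0.429 -0.411  0.066] [ 0.539 -0.344  0.076]
housing rect ((483.4400939941406, -376.5921630859375), (110.64447021484375, 66.48857116699219), 1.7775291204452515)
side arm 370 [ 0.4797 -0.3571  0.0911] [ 0.45  -0.387  0.084] [ 0.52  -0.313  0.098]
arm rect ((484.5511779785156, -349.63018798828125), (94.80010223388672, 19.047441482543945), 47.404945373535156)
side light high 228 [ 0.488  -0.349   0.1352] [ 0.461 -0.374  0.098] [ 0.519 -0.312  0.161]
side block top 637 [ 0.4919 -0.3856  0.0631] [ 0.424 -0.417  0.06 ] [ 0.542 -0.343  0.066]
all rect ((509.2867431640625, -360.14984130859375), (259.27001953125, 343.9179992675781), 89.92740631103516)
```

View pics/map.png

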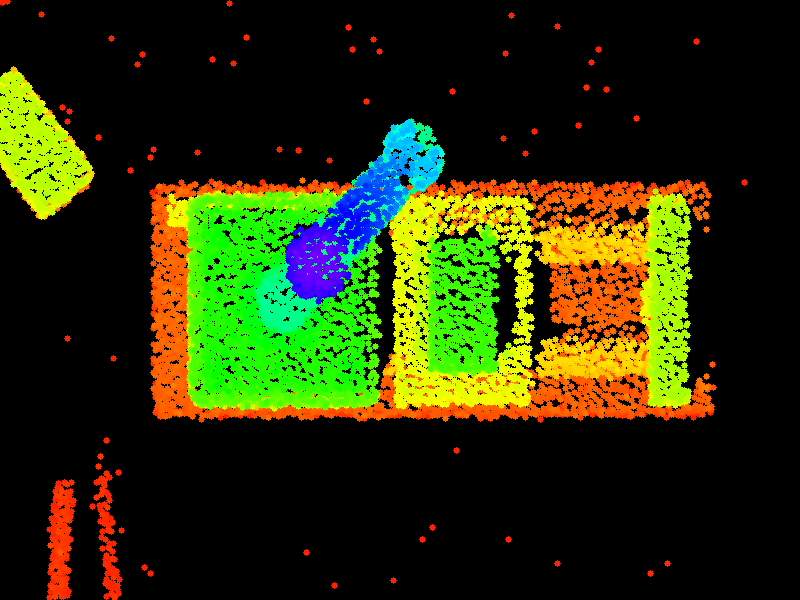

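The map shows: axle ≈ (0.459,−0.3755), arm heading ≈48°, hinge ≈ (0.509,−0.320), ball ≈ (0.472,−0.361), carriage gap ≈44 mm (travel ≈0), slide yaw ≈0. Ball top at 0.157–0.16 matches the sizes given. Next I move above the ball.

Emit:
step_arm:
  commands:
    - {"x": 42,"y": -24,"gripper": -1}
    - {"x": 42,"y": -24,"gripper": -1}
    - {"x": 42,"y": -24,"gripper": -1}
    - {"x": 42,"y": -24,"gripper": -1}
    - {"x": 42,"y": -24,"gripper": -1}
    - {"x": 42,"y": -24,"gripper": -1}
    - {"x": 42,"y": -24,"gripper": -1}
    - {"x": 42,"y": -24,"gripper": -1}
    - {"x": 42,"y": -24,"gripper": -1}
    - {"spin": -8,"gripper": -1}
  force: 25

```text
invalid input
```

Emit:
step_arm:
  commands:
    - {"spin": -8,"gripper": -1}
    - {"spin": -8,"gripper": -1}
    - {"spin": -8,"gripper": -1}
    - {"spin": -3,"gripper": -0.3}
    - {"gripper": -0.3}
    - {"gripper": -0.3}
    - {"gripper": -0.3}
    - {"gripper": -0.3}
    - {"gripper": -0.3}
    - {"gripper": -0.3}

```text
invalid input
```

```bash
cat > rep.py <<'E'
from h import *
def rep(target=None):
    s=get_state();x=R.from_quat(s['tcp_rot']).as_matrix()
    print('t',round(s['time'],2),'tcp',s['eef_pos'].round(4),'yaw',np.degrees(np.arctan2(x[1,0],x[0,0])).round(1),'op',round(s['opening'],3),'F',s['contact_force'].round(1),'ff',s['finger_force'])
    if target is not None: print('tool delta mm',(x.T@(np.array(target)-s['eef_pos'])*1000).round(1))
E
python3 - <<'E'
from rep import *
rep([.472,-.361,.140])
c=cam('wrist');save(c,'w1.png')
P=pts(c);k=(c['z_map']>0)&(abs(P[...,0]-.48)<.08)&(abs(P[...,1]+.35)<.08)
C=c['color'].max(2)<60
m=k&C&(P[...,2]>.14)&(P[...,2]<.165);print(m.sum(),P[m].mean(0),P[m].min(0),P[m].max(0))
# sphere fit
Q=P[m];A=np.c_[2*Q,np.ones(len(Q))];s=np.linalg.lstsq(A,(Q**2).sum(1),rcond=None)[0];print('sphere',s[:3],np.sqrt(s[3]+s[:3]@s[:3]))
m=k&(P[...,2]>.086)&(P[...,2]<.096);print('arm',cv2.minAreaRect((P[m][:,:2]*1000).astype(np.float32)))
E
```

```text
t 0.1 tcp [ 0.1524 -0.657   0.244 ] yaw 13.1 op 1.0 F [ 0.4 -0.1  0.7] ff 0.0
tool delta mm [ 378.1 -215.9  104.6]<stdin>:6: RuntimeWarning: Mean of empty slice.
  ret = um.true_divide(
Traceback (most recent call last):
ValueError: zero-size array to reduction operation minimum which has no identity
```

View pics/w1.png

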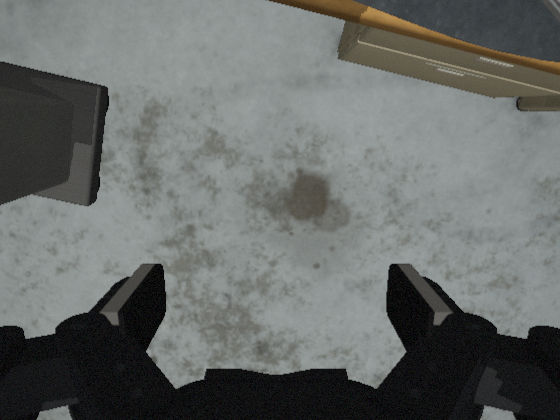

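The moves were refused and the wrist picture shows only floor with the fingers at (130,300) and (420,300). I suspect every row needs all five keys.

Emit:
step_arm:
  commands:
    - {"gripper": -1,"x": 42,"y": -24,"z": 0,"spin": 0}
    - {"gripper": -1,"x": 42,"y": -24,"z": 0,"spin": 0}
    - {"gripper": -1,"x": 42,"y": -24,"z": 0,"spin": 0}
    - {"gripper": -1,"x": 42,"y": -24,"z": 0,"spin": 0}
    - {"gripper": -1,"x": 42,"y": -24,"z": 0,"spin": 0}
    - {"gripper": -1,"x": 42,"y": -24,"z": 0,"spin": 0}
    - {"gripper": -1,"x": 42,"y": -24,"z": 0,"spin": 0}
    - {"gripper": -1,"x": 42,"y": -24,"z": 0,"spin": 0}
    - {"gripper": -1,"x": 42,"y": -24,"z": 0,"spin": 0}
    - {"gripper": -1,"x": 0,"y": 0,"z": 0,"spin": -8}
  force: 25

```text
time: 1.15
eef_pos: [0.4752, -0.3574, 0.245]
tcp_rot: [0.982, 0.187, 0.001, -0.001]
contact_force: [-0.1, -0.4, -0.1]
opening: 0.994
finger_force: 0.0
```

Emit:
step_arm:
  commands:
    - {"gripper": -1,"x": 0,"y": 0,"z": 0,"spin": -8}
    - {"gripper": -1,"x": 0,"y": 0,"z": 0,"spin": -8}
    - {"gripper": -1,"x": 0,"y": 0,"z": 0,"spin": -8}
    - {"gripper": -0.3,"x": 0,"y": 0,"z": 0,"spin": -3}
    - {"gripper": -0.3,"x": 0,"y": 0,"z": 0,"spin": 0}
    - {"gripper": -0.3,"x": 0,"y": 0,"z": 0,"spin": 0}
    - {"gripper": -0.3,"x": 0,"y": 0,"z": 0,"spin": 0}
    - {"gripper": -0.3,"x": 0,"y": 0,"z": 0,"spin": 0}
    - {"gripper": -0.3,"x": 0,"y": 0,"z": 0,"spin": 0}
    - {"gripper": -0.3,"x": 0,"y": 0,"z": 0,"spin": 0}

```text
time: 2.15
eef_pos: [0.4719, -0.3618, 0.2453]
tcp_rot: [0.913, 0.407, -0.0, 0.0]
contact_force: [-0.1, 0.6, 0.4]
opening: 0.649
finger_force: 0.0
```

Run:
```python
from rep import *
rep([.472,-.361,.140])
c=cam('wrist');save(c,'w2.png')
P=pts(c);k=(c['z_map']>0)&(abs(P[...,0]-.48)<.08)&(abs(P[...,1]+.35)<.08)
C=c['color'].max(2)<60
m=k&C&(P[...,2]>.14)&(P[...,2]<.165);print(m.sum())
Q=P[m]
if len(Q)>9:
    print(Q.mean(0),Q.min(0),Q.max(0))
    A=np.c_[2*Q,np.ones(len(Q))];s=np.linalg.lstsq(A,(Q**2).sum(1),rcond=None)[0];print('sphere',s[:3],np.sqrt(s[3]+s[:3]@s[:3]))
m=k&(P[...,2]>.086)&(P[...,2]<.096);print('arm',m.sum(),m.any() and cv2.minAreaRect((P[m][:,:2]*1000).astype(np.float32)))
```

```text
t 2.15 tcp [ 0.4719 -0.3618  0.2453] yaw 48.0 op 0.649 F [-0.1  0.6  0.4] ff 0.0
tool delta mm [  0.7  -0.5 105.3]
1504
[ 0.47760047 -0.35510175  0.15210303] [ 0.46230601 -0.37112237  0.14002537] [ 0.49296096 -0.33865601  0.16091111]
sphere [ 0.47492763 -0.3575562   0.1432657 ] 0.015413410184643806
arm 191 ((508.79547119140625, -319.95013427734375), (23.325016021728516, 15.147756576538086), 48.20710754394531)
```

View pics/w2.png

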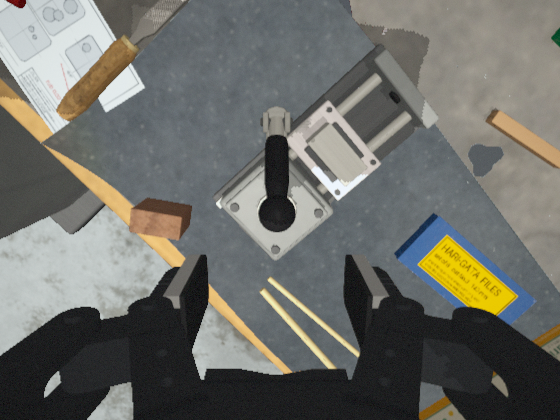

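The wrist view shows the ball at (277,213), stem and arm straight above it to the hinge (275,115), centred between the fingers (≈276). Next I descend and grip the ball.

Emit:
step_arm:
  commands:
    - {"gripper": -0.3,"x": 1,"y": 0,"z": 30,"spin": 0}
    - {"gripper": -0.3,"x": 0,"y": 0,"z": 35,"spin": 0}
    - {"gripper": -0.3,"x": 0,"y": 0,"z": 30,"spin": 0}
    - {"gripper": -0.1,"x": 0,"y": 0,"z": 10,"spin": 0}
    - {"gripper": 0.1,"x": 0,"y": 0,"z": 0,"spin": 0}
    - {"gripper": 0.4,"x": 0,"y": 0,"z": 0,"spin": 0}
    - {"gripper": 0.6,"x": 0,"y": 0,"z": 0,"spin": 0}
    - {"gripper": 0.8,"x": 0,"y": 0,"z": 0,"spin": 0}
    - {"gripper": 0.8,"x": 0,"y": 0,"z": 0,"spin": 0}
    - {"gripper": 0.8,"x": 0,"y": 0,"z": 0,"spin": 0}
  force: 20

```text
time: 3.2
eef_pos: [0.4728, -0.3619, 0.1416]
tcp_rot: [0.913, 0.407, -0.0, 0.001]
contact_force: [-2.6, -0.9, 2.9]
opening: 0.265
finger_force: 19.7
```

Run:
```python
from rep import *
rep([.4725,-.3605,.140])
a=np.array([.459,-.3755]);d=np.array([np.cos(.8378),np.sin(.8378)])
s=get_state();print('radial',(s['eef_pos'][:2]-a)@d,'tang',(s['eef_pos'][:2]-a)@np.array([-d[1],d[0]]))
L=.066
p=None
for i in range(11):
    t=.5236+1.0472*i/10;q=np.array([75-66*np.cos(t),-(66*np.sin(t))]) 
    if p is not None: print(i,(q-p).round(1))
    p=q
```

```text
t 3.2 tcp [ 0.4728 -0.3619  0.1416] yaw 48.1 op 0.265 F [-2.6 -0.9  2.9] ff 19.70961481332779
tool delta mm [ 0.8 -1.1  1.6]
radial 0.019350256193321824 tang -0.001136093872259979
1 [ 3.8 -5.8]
2 [ 4.3 -5.4]
3 [ 4.9 -4.9]
4 [ 5.4 -4.3]
5 [ 5.8 -3.8]
6 [ 6.2 -3.1]
7 [ 6.4 -2.5]
8 [ 6.7 -1.8]
9 [ 6.8 -1.1]
10 [ 6.9 -0.4]
```

Gripped. Next I lift it along the arc about the pin.

Emit:
step_arm:
  commands:
    - {"gripper": 0.8,"x": 3.8,"y": 0,"z": -5.8,"spin": 0}
    - {"gripper": 0.8,"x": 4.3,"y": 0,"z": -5.4,"spin": 0}
    - {"gripper": 0.8,"x": 4.9,"y": 0,"z": -4.9,"spin": 0}
    - {"gripper": 0.8,"x": 5.4,"y": 0,"z": -4.3,"spin": 0}
    - {"gripper": 0.8,"x": 5.8,"y": 0,"z": -3.8,"spin": 0}
    - {"gripper": 0.8,"x": 6.2,"y": 0,"z": -3.1,"spin": 0}
    - {"gripper": 0.8,"x": 6.4,"y": 0,"z": -2.5,"spin": 0}
    - {"gripper": 0.8,"x": 6.7,"y": 0,"z": -1.8,"spin": 0}
    - {"gripper": 0.8,"x": 6.8,"y": 0,"z": -1.1,"spin": 0}
    - {"gripper": 0.8,"x": 6.9,"y": 0,"z": -0.4,"spin": 0}

```text
time: 4.2
eef_pos: [0.5112, -0.3181, 0.1738]
tcp_rot: [0.913, 0.407, -0.0, -0.0]
contact_force: [0.5, -2.3, 0.2]
opening: 0.267
finger_force: 19.7
```

Run:
```python
from rep import *
rep([.5092,-.3198,.173])
```

```text
t 4.2 tcp [ 0.5112 -0.3181  0.1738] yaw 48.1 op 0.267 F [ 0.5 -2.3  0.2] ff 19.74319964647293
tool delta mm [-2.6 -0.3  0.8]
```

Emit:
step_arm:
  commands:
    - {"gripper": 0.8,"x": 1,"y": 0,"z": 0,"spin": 0}
    - {"gripper": 0.8,"x": 1,"y": 0,"z": 0,"spin": 0}
    - {"gripper": 0.8,"x": 1,"y": 0,"z": 0,"spin": 0}
    - {"gripper": 0.8,"x": 0,"y": 0,"z": 0,"spin": 0}
    - {"gripper": 0.8,"x": 0,"y": 0,"z": 0,"spin": 0}
    - {"gripper": 0.8,"x": 0,"y": 0,"z": 0,"spin": 0}
    - {"gripper": 0.8,"x": 0,"y": 0,"z": 0,"spin": 0}
    - {"gripper": 0.8,"x": 0,"y": 0,"z": 0,"spin": 0}
    - {"gripper": 0.8,"x": 0,"y": 0,"z": 0,"spin": 0}
    - {"gripper": 0.8,"x": 0,"y": 0,"z": 0,"spin": 0}

```text
time: 5.2
eef_pos: [0.5129, -0.3162, 0.1737]
tcp_rot: [0.913, 0.407, 0.0, 0.0]
contact_force: [-0.8, -0.4, 4.6]
opening: 0.259
finger_force: 20.0
```

Run:
```python
from rep import *
rep([.5092,-.3198,.173])
o=[]
for n,(x,y) in (('scene',(240,110)),('side',(240,200))):
    c=cam(n);o.append(cv2.resize(c['color'][y:y+120,x:x+120,::-1],(400,400),interpolation=cv2.INTER_CUBIC))
cv2.imwrite('pics/up.png',np.hstack(o))
```

```text
t 5.2 tcp [ 0.5129 -0.3162  0.1737] yaw 48.1 op 0.259 F [-0.8 -0.4  4.6] ff 20.001507997512817
tool delta mm [-5.1 -0.3  0.7]
```

View pics/up.png

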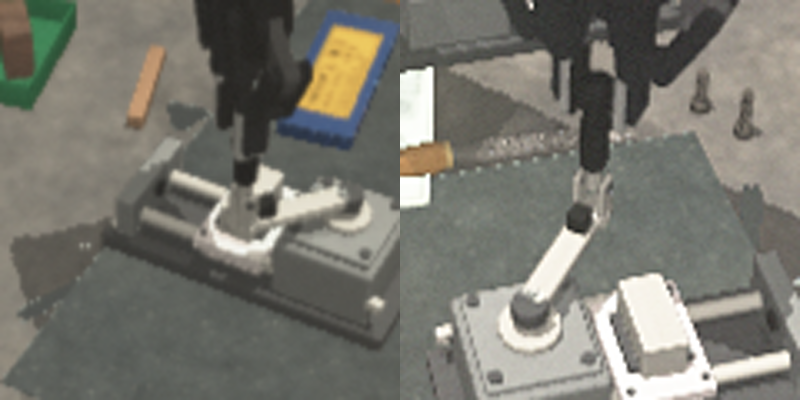

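Handle is upright: in the side crop the stem (595,130) stands above the cheeks (592,190), arm unmoved. Next I turn the crank clockwise along the circle, spinning with it.

Emit:
step_arm:
  commands:
    - {"gripper": 0.8,"x": -0.3,"y": 6.9,"z": 0,"spin": 5}
    - {"gripper": 0.8,"x": -0.3,"y": 6.9,"z": 0,"spin": 5}
    - {"gripper": 0.8,"x": -0.3,"y": 6.9,"z": 0,"spin": 5}
    - {"gripper": 0.8,"x": -0.3,"y": 6.9,"z": 0,"spin": 5}
    - {"gripper": 0.8,"x": -0.3,"y": 6.9,"z": 0,"spin": 5}
    - {"gripper": 0.8,"x": -0.3,"y": 6.9,"z": 0,"spin": 5}
    - {"gripper": 0.8,"x": -0.3,"y": 6.9,"z": 0,"spin": 5}
    - {"gripper": 0.8,"x": -0.3,"y": 6.9,"z": 0,"spin": 5}
    - {"gripper": 0.8,"x": 0,"y": 0,"z": 0,"spin": 0}
    - {"gripper": 0.8,"x": 0,"y": 0,"z": 0,"spin": 0}

```text
time: 6.3
eef_pos: [0.5385, -0.3644, 0.1737]
tcp_rot: [0.997, 0.071, 0.0, 0.001]
contact_force: [-0.1, -0.1, 4.4]
opening: 0.258
finger_force: 20.0
```

```bash
cat >> rep.py <<'E'
def polar():
    rep();d=get_state()['eef_pos'][:2]-[.459,-.3755];print('r',np.hypot(*d)*1000,'ang',np.degrees(np.arctan2(d[1],d[0])))
E
python3 -c "
from rep import *
polar()"
```

```text
t 6.3 tcp [ 0.5385 -0.3644  0.1737] yaw 8.1 op 0.258 F [-0.1 -0.1  4.4] ff 20.01051664352417
r 80.2880634462153 ang 7.94723633746189
```

Emit:
step_arm:
  commands:
    - {"gripper": 0.8,"x": -0.3,"y": 7,"z": 0,"spin": 5}
    - {"gripper": 0.8,"x": -0.3,"y": 7,"z": 0,"spin": 5}
    - {"gripper": 0.8,"x": -0.3,"y": 7,"z": 0,"spin": 5}
    - {"gripper": 0.8,"x": -0.3,"y": 7,"z": 0,"spin": 5}
    - {"gripper": 0.8,"x": -0.3,"y": 7,"z": 0,"spin": 5}
    - {"gripper": 0.8,"x": -0.3,"y": 7,"z": 0,"spin": 5}
    - {"gripper": 0.8,"x": -0.3,"y": 7,"z": 0,"spin": 5}
    - {"gripper": 0.8,"x": -0.3,"y": 7,"z": 0,"spin": 5}
    - {"gripper": 0.8,"x": 0,"y": 0,"z": 0,"spin": 0}
    - {"gripper": 0.8,"x": 0,"y": 0,"z": 0,"spin": 0}

```text
time: 7.3
eef_pos: [0.5269, -0.4175, 0.1736]
tcp_rot: [0.961, -0.275, 0.0, -0.0]
contact_force: [-0.9, -0.3, 4.1]
opening: 0.263
finger_force: 20.0
```

```bash
python3 -c "
from rep import *
polar()"
```

```text
t 7.3 tcp [ 0.5269 -0.4175  0.1736] yaw -31.9 op 0.263 F [-0.9 -0.3  4.1] ff 20.029703378677368
r 79.90248062113119 ang -31.745565734738925
```

Next I cover the last ~6° slowly and lean into the end stop, watching the force.

Emit:
step_arm:
  commands:
    - {"gripper": 0.8,"x": -0.1,"y": 2.8,"z": 0,"spin": 2}
    - {"gripper": 0.8,"x": -0.1,"y": 2.8,"z": 0,"spin": 2}
    - {"gripper": 0.8,"x": -0.1,"y": 2.8,"z": 0,"spin": 2}
    - {"gripper": 0.8,"x": 0,"y": 1,"z": 0,"spin": 0}
    - {"gripper": 0.8,"x": 0,"y": 0.5,"z": 0,"spin": 0}
    - {"gripper": 0.8,"x": 0,"y": 0,"z": 0,"spin": 0}
    - {"gripper": 0.8,"x": 0,"y": 0,"z": 0,"spin": 0}
    - {"gripper": 0.8,"x": 0,"y": 0,"z": 0,"spin": 0}
    - {"gripper": 0.8,"x": 0,"y": 0,"z": 0,"spin": 0}
    - {"gripper": 0.8,"x": 0,"y": 0,"z": 0,"spin": 0}

```text
time: 8.3
eef_pos: [0.5233, -0.4223, 0.1736]
tcp_rot: [0.946, -0.324, 0.001, -0.003]
contact_force: [4.7, 6.7, 6.2]
opening: 0.258
finger_force: 20.3
```

```bash
cat > car.py <<'E'
from rep import *
def car():
    c=cam('side');P=pts(c);k=c['z_map']>0
    b=k&(abs(P[...,1]+.375)<.02)&(P[...,0]>.5)&(P[...,0]<.62)
    t=P[b&(P[...,2]>.0605)&(P[...,2]<.067)]
    print('block x',np.percentile(t[:,0],[2,50,98]).round(4))
    return c
E
python3 -c "
from car import *
polar();car()
import pickle
s=get_state;c=pickle.load(open('side1.pkl','rb'))
P=pts(c);b=(abs(P[...,1]+.375)<.02)&(P[...,0]>.5)&(P[...,0]<.62)&(P[...,2]>.0605)&(P[...,2]<.067);print('before',np.percentile(P[b][:,0],[2,50,98]))"
```

```text
t 8.3 tcp [ 0.5233 -0.4223  0.1736] yaw -37.8 op 0.258 F [4.7 6.7 6.2] ff 20.263458788394928
r 79.52801043025919 ang -36.08317514162205
block x [0.56   0.5716 0.5842]
before [0.51608666 0.52769784 0.54015425]
```

The block moved 44 mm and the resisting force rose to 8 N tangentially, so it's at the stop. One firmer lean, then open and rise.

Emit:
step_arm:
  commands:
    - {"gripper": 0.8,"x": 0.5,"y": 1,"z": 0,"spin": 0}
    - {"gripper": 0.8,"x": 0.5,"y": 0.5,"z": 0,"spin": 0}
    - {"gripper": 0.8,"x": 0,"y": 0,"z": 0,"spin": 0}
    - {"gripper": 0.8,"x": 0,"y": 0,"z": 0,"spin": 0}
    - {"gripper": 0.3,"x": 0,"y": 0,"z": 0,"spin": 0}
    - {"gripper": 0,"x": 0,"y": -1,"z": 0,"spin": 0}
    - {"gripper": -0.3,"x": 0,"y": -1,"z": 0,"spin": 0}
    - {"gripper": -0.4,"x": 0,"y": 0,"z": 0,"spin": 0}
    - {"gripper": -0.4,"x": 0,"y": 0,"z": 0,"spin": 0}
    - {"gripper": -0.4,"x": 0,"y": 0,"z": 0,"spin": 0}

```text
time: 9.35
eef_pos: [0.522, -0.4262, 0.1732]
tcp_rot: [0.946, -0.325, -0.0, -0.0]
contact_force: [-0.1, -0.6, -0.1]
opening: 0.702
finger_force: 0.0
```

Emit:
step_arm:
  commands:
    - {"gripper": -0.4,"x": 0,"y": 0,"z": -10,"spin": 0}
    - {"gripper": -0.4,"x": 0,"y": 0,"z": -20,"spin": 0}
    - {"gripper": -0.4,"x": 0,"y": 0,"z": -30,"spin": 0}
    - {"gripper": -0.4,"x": 0,"y": 0,"z": -30,"spin": 0}
    - {"gripper": -0.4,"x": -30,"y": 0,"z": -10,"spin": 0}
    - {"gripper": -0.4,"x": -40,"y": 0,"z": 0,"spin": 0}
    - {"gripper": -0.4,"x": -40,"y": 0,"z": 0,"spin": 0}
    - {"gripper": -0.4,"x": 0,"y": 0,"z": 0,"spin": 0}
    - {"gripper": -0.4,"x": 0,"y": 0,"z": 0,"spin": 0}
    - {"gripper": -0.4,"x": 0,"y": 0,"z": 0,"spin": 0}

```text
time: 10.35
eef_pos: [0.4362, -0.3593, 0.2748]
tcp_rot: [0.946, -0.325, 0.001, 0.001]
contact_force: [-0.3, 0.1, -0.3]
opening: 0.702
finger_force: 0.0
```

Run:
```python
from car import *
rep();c=car();o=[]
for n,(x,y) in (('scene',(240,110)),('side',(240,220))):
    if n=='scene': c2=cam(n)
    else: c2=c
    P=pts(c2);C=c2['color'].max(2)<60
    k=(c2['z_map']>0)&C&(abs(P[...,0]-.52)<.05)&(abs(P[...,1]+.42)<.05)&(P[...,2]>.12)&(P[...,2]<.2)
    for lo,hi in((.125,.16),(.17,.2)):
        q=P[k&(P[...,2]>lo)&(P[...,2]<hi)];print(n,lo,len(q),len(q) and (q.mean(0).round(4),q.max(0).round(4)))
    o.append(cv2.resize(c2['color'][y:y+120,x:x+120,::-1],(400,400),interpolation=cv2.INTER_CUBIC))
cv2.imwrite('pics/end.png',np.hstack(o))
```

```text
t 10.35 tcp [ 0.4362 -0.3593  0.2748] yaw -38.0 op 0.702 F [-0.3  0.1 -0.3] ff 0.0
block x [0.5599 0.5716 0.5843]
scene 0.125 80 (array([ 0.518 , -0.4132,  0.1449]), array([ 0.5272, -0.4093,  0.1591]))
scene 0.17 89 (array([ 0.5169, -0.4125,  0.1832]), array([ 0.5269, -0.4058,  0.1919]))
side 0.125 114 (array([ 0.5172, -0.4262,  0.144 ]), array([ 0.525 , -0.4195,  0.1599]))
side 0.17 87 (array([ 0.5158, -0.4262,  0.1817]), array([ 0.5276, -0.4158,  0.19  ]))
```

View pics/end.png

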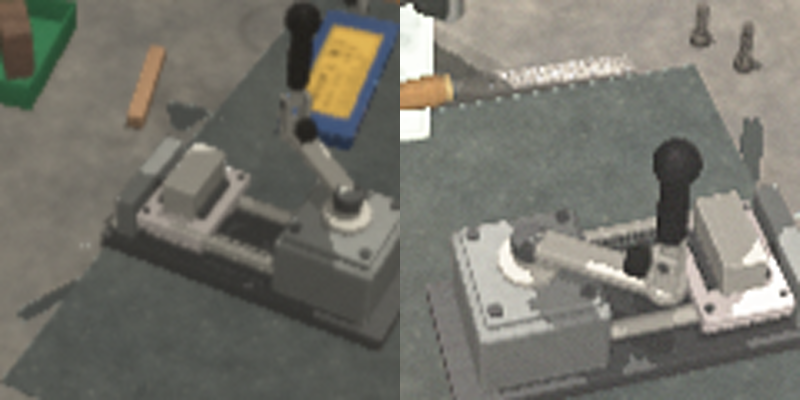

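Carriage is at its stop and the handle stands almost upright. Ball at (302,20) left / (677,160) right sits perhaps 1–2 mm inward of the stem line, so I'll nudge it outward onto its stop with shut fingers.

Emit:
step_arm:
  commands:
    - {"gripper": 1,"x": 0,"y": 0,"z": 0,"spin": 0}
    - {"gripper": 1,"x": 0,"y": 0,"z": 0,"spin": 0}
    - {"gripper": 1,"x": 0,"y": 0,"z": 0,"spin": 0}
    - {"gripper": 1,"x": 0,"y": 0,"z": 30,"spin": 0}
    - {"gripper": 1,"x": 0,"y": 0,"z": 40,"spin": 0}
    - {"gripper": 1,"x": 20,"y": -2,"z": 30,"spin": 0}
    - {"gripper": 1,"x": 30,"y": 0,"z": 0,"spin": 0}
    - {"gripper": 1,"x": 20,"y": 0,"z": 0,"spin": 0}
    - {"gripper": 1,"x": 5,"y": 0,"z": 0,"spin": 0}
    - {"gripper": 1,"x": 0,"y": 0,"z": 0,"spin": 0}
  force: 30

```text
time: 11.45
eef_pos: [0.4961, -0.4031, 0.1732]
tcp_rot: [0.946, -0.325, -0.0, -0.0]
contact_force: [0.3, 0.2, -0.1]
opening: -0.002
finger_force: 0.0
```

Emit:
step_arm:
  commands:
    - {"gripper": 1,"x": 1,"y": 0,"z": 0,"spin": 0}
    - {"gripper": 1,"x": 1,"y": 0,"z": 0,"spin": 0}
    - {"gripper": 1,"x": 1,"y": 0,"z": 0,"spin": 0}
    - {"gripper": 1,"x": 1,"y": 0,"z": 0,"spin": 0}
    - {"gripper": 1,"x": 1,"y": 0,"z": 0,"spin": 0}
    - {"gripper": 1,"x": 0,"y": 0,"z": 0,"spin": 0}
    - {"gripper": 1,"x": 0,"y": 0,"z": 0,"spin": 0}
    - {"gripper": 1,"x": 0,"y": 0,"z": 0,"spin": 0}
    - {"gripper": 1,"x": 0,"y": 0,"z": 0,"spin": 0}
    - {"gripper": 1,"x": 0,"y": 0,"z": 0,"spin": 0}

```text
time: 12.45
eef_pos: [0.4998, -0.406, 0.1734]
tcp_rot: [0.946, -0.325, -0.0, -0.0]
contact_force: [0.2, 0.2, -0.2]
opening: 0.002
finger_force: 0.0
```

Emit:
step_arm:
  commands:
    - {"gripper": 1,"x": 1,"y": 0,"z": 0,"spin": 0}
    - {"gripper": 1,"x": 1,"y": 0,"z": 0,"spin": 0}
    - {"gripper": 1,"x": 1,"y": 0,"z": 0,"spin": 0}
    - {"gripper": 1,"x": 0.5,"y": 0,"z": 0,"spin": 0}
    - {"gripper": 1,"x": 0.5,"y": 0,"z": 0,"spin": 0}
    - {"gripper": 1,"x": 0,"y": 0,"z": 0,"spin": 0}
    - {"gripper": 1,"x": 0,"y": 0,"z": 0,"spin": 0}
    - {"gripper": 1,"x": 0,"y": 0,"z": 0,"spin": 0}
    - {"gripper": 1,"x": 0,"y": 0,"z": 0,"spin": 0}
    - {"gripper": 1,"x": 0,"y": 0,"z": 0,"spin": 0}

```text
time: 13.45
eef_pos: [0.502, -0.4077, 0.1734]
tcp_rot: [0.946, -0.325, -0.002, -0.001]
contact_force: [-4.7, 3.3, 2.9]
opening: 0.001
finger_force: 2.9
```

5.7 N radial, far above the 1 N that moves it, so the handle is on its upright stop. I back off and verify.

Emit:
step_arm:
  commands:
    - {"gripper": 1,"x": -3,"y": 0,"z": 0,"spin": 0}
    - {"gripper": 1,"x": -10,"y": 0,"z": 0,"spin": 0}
    - {"gripper": 1,"x": -30,"y": 0,"z": 0,"spin": 0}
    - {"gripper": 1,"x": -30,"y": 0,"z": -30,"spin": 0}
    - {"gripper": 1,"x": 0,"y": 0,"z": -40,"spin": 0}
    - {"gripper": 1,"x": 0,"y": 0,"z": -40,"spin": 0}
    - {"gripper": 1,"x": 0,"y": 0,"z": 0,"spin": 0}
    - {"gripper": 1,"x": 0,"y": 0,"z": 0,"spin": 0}
    - {"gripper": 1,"x": 0,"y": 0,"z": 0,"spin": 0}
    - {"gripper": 1,"x": 0,"y": 0,"z": 0,"spin": 0}

```text
time: 14.45
eef_pos: [0.4448, -0.3629, 0.2812]
tcp_rot: [0.946, -0.325, -0.001, -0.001]
contact_force: [-1.1, 0.1, 0.7]
opening: -0.0
finger_force: 0.0
```

Run:
```python
from car import *
rep();c=car()
for n in ('scene','side'):
    c2=cam(n) if n=='scene' else c
    P=pts(c2);C=c2['color'].max(2)<60
    k=(c2['z_map']>0)&C&(abs(P[...,0]-.52)<.05)&(abs(P[...,1]+.42)<.05)
    for lo,hi in((.125,.16),(.17,.2)):
        q=P[k&(P[...,2]>lo)&(P[...,2]<hi)];print(n,lo,len(q),q.mean(0).round(4),q.max(0).round(4))
print(sign_off())
```

```text
t 14.45 tcp [ 0.4448 -0.3629  0.2812] yaw -37.9 op -0.0 F [-1.1  0.1  0.7] ff 0.0
block x [0.56   0.5718 0.5842]
scene 0.125 80 [ 0.5182 -0.4137  0.1445] [ 0.5263 -0.4088  0.16  ]
scene 0.17 88 [ 0.5172 -0.4128  0.1833] [ 0.5285 -0.4052  0.1911]
side 0.125 117 [ 0.5173 -0.4263  0.1437] [ 0.5248 -0.4192  0.16  ]
side 0.17 136 [ 0.5173 -0.4264  0.1836] [ 0.5273 -0.4149  0.1905]
the job is handed in; nothing more can be done
None
```

I signed the job off at 14.5 s: on the slide with the block, the handle is upright on its stop, the crank is turned clockwise until the carriage met its end stop (44 mm measured of 45 mm), the gripper is clear, and the empty slide was left alone.

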